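Lock the steam jar into the salon steamer

ROBOT

A 6-joint arm with a two-finger parallel gripper is mounted at the origin on the work surface. World frame = base frame: x ahead of the robot, y to its left, z up, the work surface at z = 0. Lengths are in mm, angles in rad, forces in N, time in s.
With the tool pointing down it reaches from about 275 to 1000 mm from the base axis. Payload 8.4 kg.
Tool frame: the origin (TCP) lies on the mounting face of the last link; the fingertips stand 173 mm ahead of it and the grasp point (between the pads) lies 155 mm ahead of it; z points along the fingers, y is the direction in which the jaws open and shut (so a half turn about z gives the same grasp; the last joint's range is limited). The gripper opens to 85 mm and grips with 20 to 120 N. Pads are 22 mm wide; open, the fingers measure 114 mm over their backs; the gripper's body (76 mm by 85 mm) begins 54 mm behind the grasp point. The pads swing forward as they close: fully open they stand 13 mm farther back than shut.
Start: joints at [1.194, 0.353, 1.633, -0, 1.155, -0.002], TCP at [228.803, 581.617, 404.681] pointing down, gripper open.
Joint ranges: [-2.63, 2.63], [-0.92, 2.1], [0.06, 2.66], [-1.3, 4.44], [0, 2.69], [-3.02, 3.02]. Speed limits (rad/s): [2.22, 2.22, 2.79, 3.14, 3.14, 3.14].

INTERFACE

Orientations are given as [roll, pitch, yaw] about the fixed x, y, z axes, in that order (R = Rz(yaw) Ry(pitch) Rx(roll)).
In Python, from rig import r, grab_frame, spotter gives the robot as it stands.
- The arm moves only by the tool apply_moves, never from a script. Its argument "motion" is text: rows parted by semicolons, each of 5 numbers parted by spaces: the opening, from -1 (shut) to 1 (fully open), then the shift along the tool's x, y, z as a fraction of full scale, then the turn about the tool's z as a fraction of full scale. In form: hand x y z twist; .... A call has 1 to 20 rows; each row is the pose to reach, as a shift and turn from the pose commanded when the call began, along the tool's axes at that moment, turning the shorter way round; what a row does not reach only later rows make up. Full scale, the value 1, is 1 m for a shift and pi rad for a turn. A row lasts 1/12 s, in which the tool goes at most 41.7 mm and 7.16 degrees, less where a joint would pass 70% of its speed; a pose out of reach is approached as far as the arm can. A call with a number of a shift or a turn outside -1 to 1 is refused whole. A call with a gripper value outside its range is refused whole. The fingers move at their own pace and stop on an object; "squeeze" is the grip in N (left out, the last holds). Time passes only in rows, so rows that repeat a pose let the fingers close. It gives the time, the measured TCP pose, the force and the opening at its end, in the units of the state.
- r.sense(): the state, without advancing time (a new reading comes with each control period).
- grab_frame(name): name is "side" or "top"; returns a dict with "img" (384x512x3 uint8, red, green, blue), "fx", "fy", "cx", "cy" (pixels), "dist_coeffs" ([k1, k2, p1, p2, k3] as OpenCV has them; the pictures are not rectified), "R" (3x3) and "t" (3): a world point X has camera coordinates R X + t. Camera axes: x right, y down, z forward; pixel columns grow to the right and rows downward; lengths in mm; the calibration is good to about 2 mm. A picture is of the moment at which its call begins. There is no depth.
- r.sign_off(): hands the job in, once; it reports no verdict.
Trained networks look in the newest picture that a camera, given by its name, has taken for a name from the list of things; names that differ only in an ending like _2 or _b are one class to them, and where a whole thing is asked for, a point or a joint stands for the part that bears it (a point fixed in the world has none). Each returns a list of dicts, best first, with "conf" (0 to 1); they miss things now and then, are a little off and sometimes report something else, mostly with a low value. They report only what shows in the picture. A call takes as long as a camera call. They do not tell look-alikes from the thing itself.
- spotter.boxes_of(query, camera): "point" ([x, y, z] in mm, in world coordinates, good to about 4 mm: the middle of the surface that is visible of it).
- spotter.place_of(query, camera): "point" ([x, y, z] in mm, in world coordinates, good to about 4 mm: a listed point, or the origin of a listed thing).
The state is a dict: "clock": time; "qpos": joint angles; "qvel": joint speeds; "joint_efforts": joint torques, N m; "eef_pos": TCP position; "tcp_rot": TCP orientation; "contact_force": force on the tool from outside, world axes, zero at the start; "wrist_torque": the same for the moment, N m; "opening": opening from 0.0 (shut) to 1.0 (fully open).
Only numpy, scipy, OpenCV 4.12 (cv2) and the standard library are available. Lean on these libraries where they do the work, as an engineer would, in place of code of your own. Each camera call takes 0.05 s, during which the arm holds its last target.

TASK

The salon steamer's empty jar has been rinsed and stands on the counter. Pick it up, bring it upright under the steamer's head, feel for the slots in the collar, push it up against the spring seal and twist it until the lugs lock, then let go so that it hangs there, fully home. It is glass, so do not force it, and leave the bowl, bottle and comb where they are.

Things in the scene. Friction and masses are not known exactly. Their poses are not given: they have to be found in the camera images.
- steamer: White table-top steamer fixed to the counter: base 235 x 170 x 14 mm, column, overhanging head with a wine-red band. Origin on the counter, straight under the axis of the grey bayonet collar. x points level to the column (its face 105 mm away), so the front is -x; z up. The head has a round nose of radius 58 mm about that axis, underside 210 mm and top 295 mm above the counter.
- mount (a point): Centre of the underside of the bayonet collar that hangs from the head, 180 mm above the counter; axes as steamer. Collar 30 mm tall, outer radius 50 mm, bore radius 34 mm. Inside it, hidden, are two opposite J-slots: mouths 21.5 mm wide, open straight up from the underside. Elsewhere a lug pressed up meets the flat underside and goes no further.
- mouth_tick (a point): Yellow tick on the head above the one mouth's nominal place, 120 deg anticlockwise from the steamer's +x seen from above (the other mouth is opposite). The collar is clamped by hand at each service: its mouths and pockets all sit turned together by up to 15 deg either way from the ticks, which only touch can tell. A lug has 2.7 mm (4 deg) play each side in a mouth.
- lock_tick (a point): Red tick on the head (steamer's -x) above the locked place, same uncertainty. From each mouth a level ledge, top 9 mm above the collar's underside, runs to a pocket 60 deg anticlockwise seen from above, its floor 5 mm above the underside. Just past it an end stop halts the lug 1.5 mm (2 deg) beyond the pocket's middle, where it is free to drop in.
- seal_rest (a point): Resting face of the spring-loaded seal inside the collar, on its axis, 11.5 mm above the collar's underside. The jar's top lifts it by up to 16 mm against 400 N/m, and it presses the jar down into the pockets (3 N when locked).
- jar_center (a point): Loose steam jar, standing upright: centre, 60 mm above its bottom, on its axis; x axis towards the handle, z up. Glass body 94 mm across, 88 mm tall, black band round the top, shoulder up to 95 mm, grey neck of radius 32 mm up to 121 mm, tapering to radius 27.5 mm over its top 6 mm. Weighs 0.22 to 0.40 kg.
- jar_lugs (a point): On the jar's axis, level with the underside of its two steel lugs, 107 mm above its bottom. Lugs 16 mm wide, 8 mm tall, out to radius 39.5 mm; one in line with the handle, one opposite. Height relative to mount: -8 mm lug tops at the underside, -2.5 mm the seal is met, over +9 mm lugs clear of the ledge, +5 mm at rest in the pockets.
- jar_handle (a point): Where to hold the jar: black straight level handle with a red line on top; this point lies in its middle, 118 mm from the jar's axis, 77 mm above its bottom. Handle 22 mm wide, 24 mm tall, flat-sided, reaching out to 150 mm from the axis; x outward along it, z up. The jar may sag a little in the grip. Over 25 N at the handle is forcing it.
- bowl_mid (a point): black tint bowl, loose, 120 mm across, 55 mm tall; point half-way up its axis. Leave alone.
- developer_mid (a point): white developer bottle with black cap, loose, 60 mm across, 150 mm tall; point half-way up its axis. Leave alone.
- comb_mid (a point): cream comb lying flat, loose, 190 x 35 x 6 mm; its middle. Leave alone.
Not all that is in view belongs to the job. Leave any blue look-alike of the part that bears jar_center alone.

How it is judged:
By the outcome, as a careful person would: the job done as asked, in the order asked, and still so for the second after the job is handed in, with the robot touching nothing.
It also fails if it takes over 72 s, if anything falls off the work surface, if the arm or the gripper's body presses on something with over 40 N, if the wrist force passes 120 N, or if a joint passes its speed limit or range.

## Working session

There is one attempt and no reset: what is moved stays moved. The work goes in short steps, Python scripts to look and compute and a tool call to move; the robot and the scene stay as the last step left them, time stands still between calls to the robot, and variables do not carry over. Pictures are saved under pics/ and viewed, and the job is handed in when it is done.

Besides the shell and the picture viewer there is one more tool, called after "Call:" as name(argument=value, ...), one argument or row to a line, values as JSON. apply_moves: Moves the arm, as the interface text tells. Its arguments: {"type":"object","properties":{"motion":{"type":"string"},"squeeze":{"type":"number"}},"required":["motion"]}

```bash
ls; mkdir -p pics; python3 - <<'E'
from rig import r, grab_frame, spotter
import cv2
for n in ["side","top"]:
    f=grab_frame(n); cv2.imwrite(f"pics/a_{n}.png",f["img"][:,:,::-1])
    print(n,f["fx"],f["fy"],f["cx"],f["cy"],f["dist_coeffs"],f["R"],f["t"])
    for q in ["steamer","mount","mouth_tick","lock_tick","jar_center","jar_handle","jar_lugs","bowl_mid","developer_mid","comb_mid"]:
        print(q,[(([round(float(v)) for v in d["point"]]),round(d["conf"],2)) for d in spotter.place_of(q,n)])
print(r.sense())
E
```

```text
pics
side 350.67634698046413 350.67634698046413 251.23553183333792 189.89914581454522 [-0.00918562  0.          0.          0.          0.        ] [[ 0.90940594 -0.4158949  -0.00350128]
 [-0.29756429 -0.64473364 -0.70411223]
 [ 0.29057929  0.6413657  -0.71008008]] [-436.82208463  251.59871126  827.65850107]
steamer [([638, 79, -1], 0.93), ([406, 311, 0], 0.28)]
mount [([641, 79, 180], 0.94)]
mouth_tick [([575, 67, 231], 0.63)]
lock_tick [([618, 22, 224], 0.77), ([642, 77, 179], 0.3)]
jar_center [([179, -267, 64], 0.69), ([544, -225, 59], 0.68)]
jar_handle [([441, -174, 75], 0.56), ([735, -283, 72], 0.21)]
jar_lugs [([189, -266, 105], 0.84), ([547, -223, 105], 0.8)]
bowl_mid [([757, -74, 30], 0.8), ([549, -221, 103], 0.64)]
developer_mid [([733, -286, 74], 0.71)]
comb_mid [([405, 312, 0], 0.74)]
top 438.5384293902366 438.5384293902366 250.99731488756177 189.73184273566036 [-0.04173438  0.          0.          0.          0.        ] [[ 1.19766950e-03 -9.99970494e-01 -7.58797777e-03]
 [-9.87583849e-01  9.21772132e-06 -1.57092777e-01]
 [ 1.57088212e-01  7.68190952e-03 -9.87554698e-01]]
[... 507 characters left out ...]
, 0.72)]
{'clock': 1.1, 'qpos': array([ 1.19362481e+00,  3.53015422e-01,  1.63340667e+00, -2.35089545e-05,
        1.15520811e+00, -2.36416290e-03]), 'qvel': array([ 1.45516858e-03, -1.33541385e-04, -7.55408706e-05,  3.71764923e-04,
        1.66617239e-03, -1.92954808e-04]), 'joint_efforts': array([ 1.14260685e-03, -6.05178094e+01, -3.42451930e+01,  2.73773421e-04,
        7.70520965e-04,  3.42844396e-05]), 'eef_pos': array([228.7912339 , 581.61922954, 404.66847174]), 'tcp_rot': array([-3.14155506e+00,  2.14186814e-05,  2.76679479e+00]), 'contact_force': array([-0.49590863, -0.17444454, -0.41509768]), 'wrist_torque': array([0.03867822, 0.03002745, 0.03821339]), 'opening': 1.0035797732481944}
```

View pics/a_side.png

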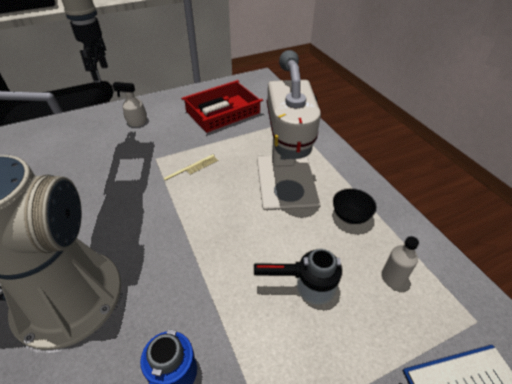

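View pics/a_top.png

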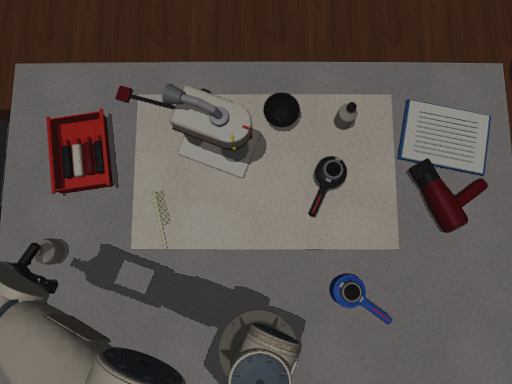

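The pictures show the real black jar at about (330,170) in the top view, with its handle towards the robot. The blue look-alike is at (350,290) and the steamer head at (235,125). I'll average the detections next and overlay the geometry.

```bash
cat > h.py <<'E'
from rig import r, grab_frame, spotter
import cv2, numpy as np
def proj(f,P):
    P=np.atleast_2d(np.array(P,float)); R=np.array(f["R"]);rv,_=cv2.Rodrigues(R)
    K=np.array([[f["fx"],0,f["cx"]],[0,f["fy"],f["cy"]],[0,0,1]])
    return cv2.projectPoints(P,rv,np.array(f["t"],float),K,np.array(f["dist_coeffs"]))[0].reshape(-1,2)
def circ(x,y,z,rad,n=60):
    a=np.linspace(0,2*np.pi,n); return np.c_[x+rad*np.cos(a),y+rad*np.sin(a),0*a+z]
def draw(im,f,P,s,o,col):
    p=((proj(f,P)+0.5-o)*s).astype(int); cv2.polylines(im,[p.reshape(-1,1,2)],False,col,1)
def crop(f,c,w,h,s):
    o=np.array([int(c[0]-w/2),int(c[1]-h/2)]); o=np.maximum(o,0)
    im=f["img"][o[1]:o[1]+h,o[0]:o[0]+w,::-1]
    return cv2.resize(im,None,fx=s,fy=s,interpolation=cv2.INTER_CUBIC).copy(),o
def avg(q,cam,near,n=5,rad=45):
    L=[]
    for i in range(n):
        for d in spotter.place_of(q,cam):
            if np.linalg.norm(np.array(d["point"])-near)<rad: L.append(d["point"]);break
    return (np.mean(L,0).round(1),np.std(L,0).round(1),len(L)) if L else None
E
python3 - <<'E'
from h import *
F={}
for n in ["side","top"]:
    for q,p in [("mount",(640,77,180)),("lock_tick",(620,24,224)),("mouth_tick",(578,68,230)),("steamer",(640,77,0)),("jar_center",(544,-224,60)),("jar_lugs",(547,-224,105)),("jar_handle",(440,-173,76))]:
        print(n,q,avg(q,n,np.array(p)))
    f=grab_frame(n)
    # jar
    J=np.array([545,-224.]);hd=np.array([440,-173])-J;a=np.arctan2(hd[1],hd[0]);u=np.array([np.cos(a),np.sin(a)]);v=np.array([-u[1],u[0]])
    im,o=crop(f,proj(f,[500,-200,80])[0],110,90,7)
    for z,rd in [(0,47),(88,47),(121,27.5),(115,32)]: draw(im,f,circ(*J,z,rd),7,o,(0,255,0))
    draw(im,f,[list(J+u*d+v*w)+[89] for d,w in [(60,-11),(150,-11),(150,11),(60,11)]],7,o,(0,255,255))
    cv2.imwrite(f"pics/b_{n}_jar.png",im)
    im,o=crop(f,proj(f,[640,77,200])[0],110,85,7)
    for z,rd,c in [(180,50,(0,255,0)),(210,58,(0,255,255)),(295,58,(255,255,0))]: draw(im,f,circ(640,77,z,rd),7,o,c)
    cv2.imwrite(f"pics/b_{n}_st.png",im)
E
```

```text
side mount (array([640.8,  79.3, 180. ]), array([0., 0., 0.]), 5)
side lock_tick (array([618.2,  22.5, 223.5]), array([0., 0., 0.]), 5)
side mouth_tick (array([575.2,  67.3, 230.7]), array([0., 0., 0.]), 5)
side steamer (array([638.4,  79.1,  -0.9]), array([0., 0., 0.]), 5)
side jar_center (array([ 544.2, -225.3,   59.2]), array([0., 0., 0.]), 5)
side jar_lugs (array([ 546.8, -222.8,  105.1]), array([0., 0., 0.]), 5)
side jar_handle (array([ 441. , -173.5,   74.8]), array([0., 0., 0.]), 5)
top mount (array([638.2,  73.4, 182.4]), array([0., 0., 0.]), 5)
top lock_tick (array([620.6,  25. , 224.5]), array([0., 0., 0.]), 5)
top mouth_tick (array([579.7,  70.2, 228.9]), array([0., 0., 0.]), 5)
top steamer (array([640.3,  74.6,   4. ]), array([0., 0., 0.]), 5)
top jar_center (array([ 543.4, -223.3,   63.4]), array([0., 0., 0.]), 5)
top jar_lugs (array([ 547.6, -225.9,  103.8]), array([0., 0., 0.]), 5)
top jar_handle (array([ 438.1, -172.1,   76. ]), array([0., 0., 0.]), 5)
```

```bash
python3 - <<'E'
import cv2,numpy as np
for k in ["jar","st"]:
    a=[cv2.imread(f"pics/b_{n}_{k}.png") for n in ["side","top"]]
    a=[cv2.resize(x,(400,int(x.shape[0]*400/x.shape[1]))) if 0 else x for x in a]
    print([x.shape for x in a])
E
```

```text
[(630, 770, 3), (630, 770, 3)]
[(595, 770, 3), (595, 770, 3)]
```

View pics/b_side_jar.png

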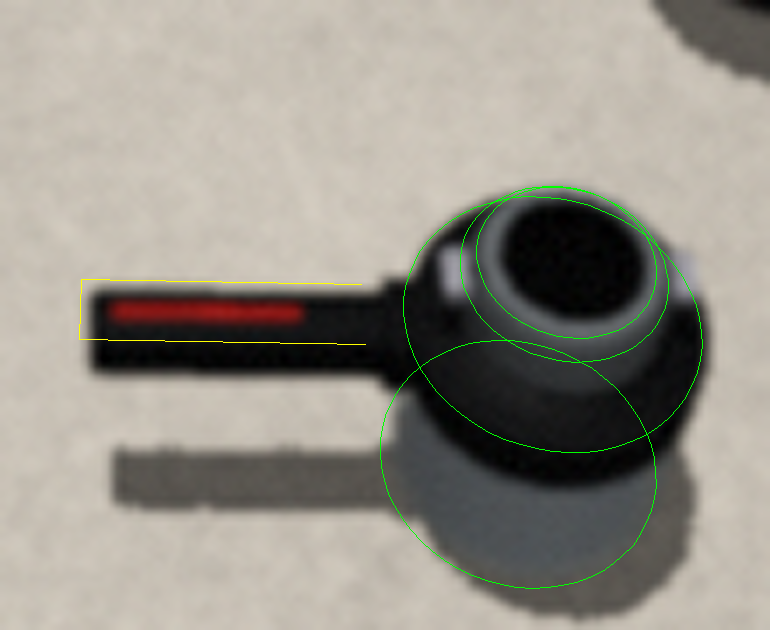

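View pics/b_top_jar.png

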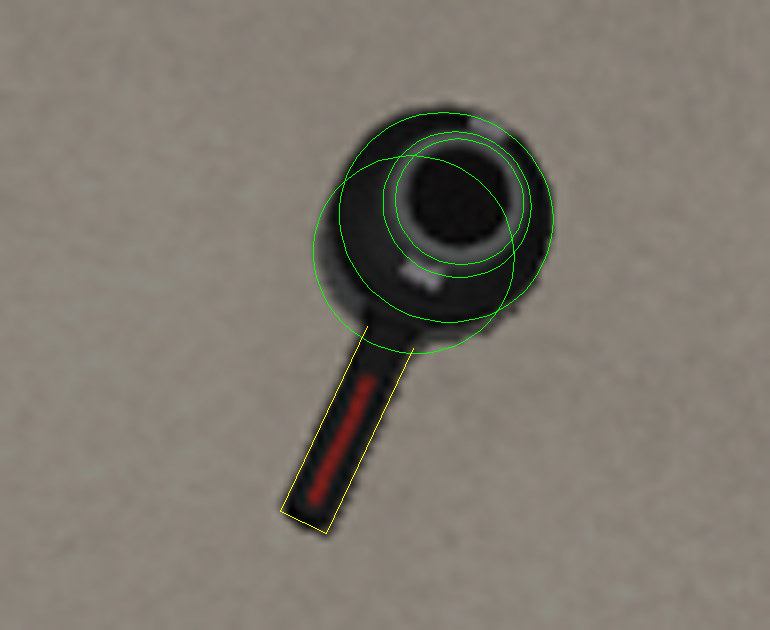

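View pics/b_side_st.png

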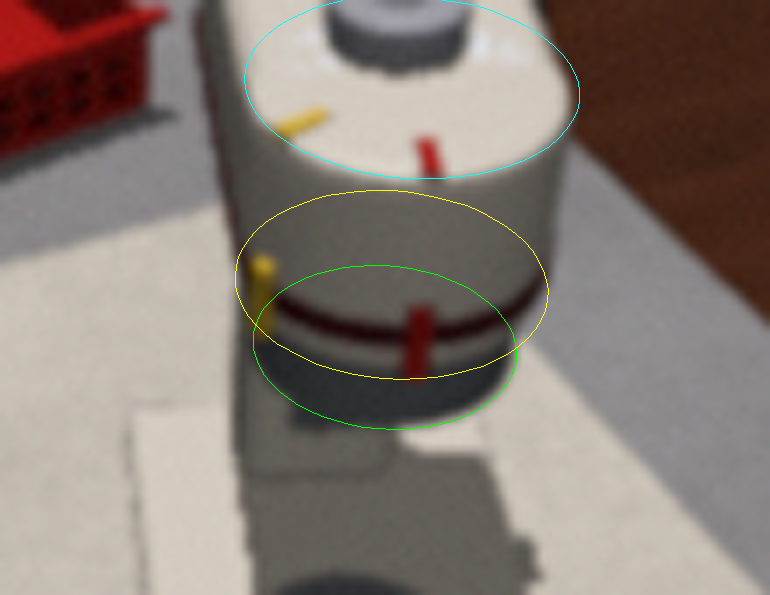

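View pics/b_top_st.png

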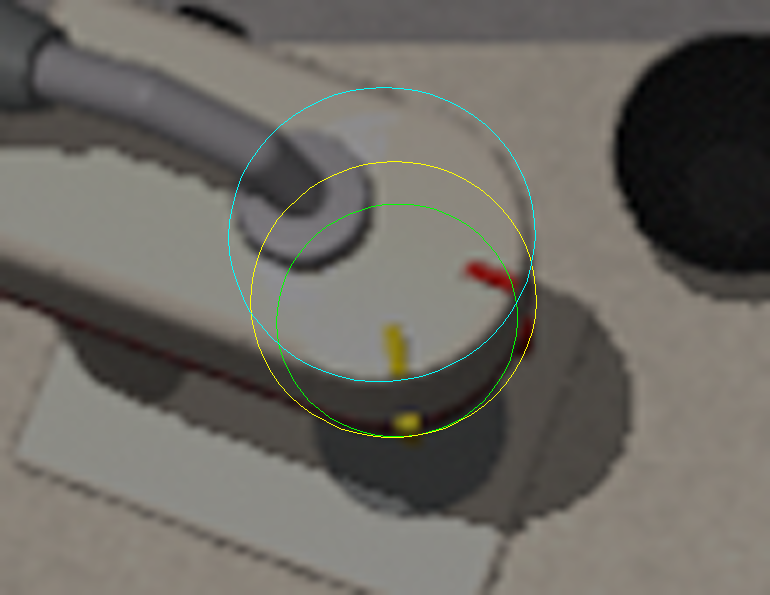

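```bash
python3 - <<'E'
from h import *
from scipy.optimize import least_squares
fr={n:grab_frame(n) for n in ["side","top"]}
def sil(f,hx,hy,a,s=8):
    u=np.array([np.cos(a),np.sin(a)]);v=np.array([-u[1],u[0]]);c=np.array([hx,hy])
    P=[list(c+u*d+v*w)+[z] for d in(-38,32) for w in(-11,11) for z in(65,89)]
    return cv2.convexHull((proj(f,P)+.5).astype(np.float32))
obs={}
for n,f in fr.items():
    im=f["img"].astype(int); hsv=cv2.cvtColor(f["img"],cv2.COLOR_RGB2HSV)
    c=proj(f,[440,-173,77])[0]
    g=im.max(2); m=((g<70)|((im[:,:,0]>im[:,:,1]*1.8)&(im[:,:,0]>60))).astype(np.uint8)
    obs[n]=m
    print(n,c)
    cc=c.astype(int)
    for row in g[cc[1]-9:cc[1]+14:1, cc[0]-32:cc[0]+30:2] if n=="side" else []: print(' '.join('%3d'%x for x in row))
# grayscale model comparison: fit soft silhouettes
def err(p):
    e=[]
    for n,f in fr.items():
        h=sil(f,*p[:3]); S=8
        c=proj(f,[450,-178,77])[0].astype(int); w=45
        o=c-w
        M=np.zeros((2*w*S,2*w*S),np.uint8); cv2.fillConvexPoly(M,((h.reshape(-1,2)-o)*S).astype(int),255)
        M=cv2.resize(M,(2*w,2*w),interpolation=cv2.INTER_AREA)/255.
        M=cv2.GaussianBlur(M,(0,0),.6)
        g=obs_g[n][o[1]:o[1]+2*w,o[0]:o[0]+2*w]
        # restrict to region within 60..175 mm of jar axis along handle, |v|<25
        m=R[n][o[1]:o[1]+2*w,o[0]:o[0]+2*w]
        e.append(((M-g)*m).ravel())
    return np.concatenate(e)
obs_g={};R={}
for n,f in fr.items():
    im=f["img"].astype(float); g=im[:,:,1]
    bg={"side":190,"top":130}[n]
    obs_g[n]=np.clip((bg-g)/(bg-20),0,1)
    if n=="side": obs_g[n]=np.where(g>75,np.clip(obs_g[n]-0,0,1),obs_g[n])
    P=[[545,-224,77]]
    u=np.array([-105,51])/np.hypot(105,51);v=np.array([-u[1],u[0]]);c=np.array([545,-224])
    poly=proj(f,[list(c+u*d+v*w)+[77] for d,w in[(90,-22),(165,-22),(165,22),(90,22)]])
    M=np.zeros(g.shape,np.uint8);cv2.fillConvexPoly(M,poly.astype(int),1);R[n]=M
from scipy.optimize import minimize
best=minimize(lambda p:(err([p[0],p[1],p[2]/50])**2).sum(),[440,-173,2.69*50],method="Nelder-Mead",options=dict(initial_simplex=[[440,-173,134.5],[445,-173,134.5],[440,-168,134.5],[440,-173,138]]))
print(best.x,np.degrees(best.x[2]/50),best.fun, (err([440,-173,2.69])**2).sum())
p=best.x; a=p[2]/50
print("axis from handle", p[0]-118*np.cos(a),p[1]-118*np.sin(a))
for n,f in fr.items():
    im,o=crop(f,proj(f,[480,-190,80])[0],80,60,9)
    q=((sil(f,p[0],p[1],a).reshape(-1,2)-o)*9).astype(int); cv2.polylines(im,[q],True,(0,255,0),1)
    cv2.imwrite(f"pics/c_{n}.png",cv2.resize(im,None,fx=.55,fy=.55) )
a=[cv2.imread(f"pics/c_{n}.png") for n in fr]; cv2.imwrite("pics/c.png",np.hstack(a))
E
```

```text
side [266.76519721 268.88268311]
202 198 195 195 197 199 202 198 199 202 202 203 198 200 203 201 200 202 202 201 203 206 206 203 204 206 204 199 200 205 201
201 199 196 192 200 200 201 196 198 198 200 203 200 203 204 200 199 203 203 200 203 205 208 204 201 207 205 200 199 204 201
200 199 197 196 197 201 199 196 199 198 200 198 196 202 198 198 197 199 199 199 201 202 206 205 205 206 206 204 202 204 193
199 199 198 199 201 202 201 200 201 199 189 167 168 170 166 169 170 173 174 190 192 191 192 192 195 197 196 198 195 196 178
200 199 202 199 200 202 201 200 203 198 139 101 103 101 101 101 103 105 105 129 133 134 132 131 131 136 137 138 137 136 121
198 202 203 200 198 202 201 198 201 190  78  40  54  57  55  55  55  59  57  66  63  57  58  57  58  51  51  55  53  53  45
202 204 204 201 201 200 200 197 201 186  57  45 105 108 106 105 106 105 109 111 101  84  89  86  83  33  16  16  18  17  14
204 204 204 201 200 201 202 197 205 188  52  57 131 134 134 134 134 136 150 151 146 137 138 140 134  55  20  19  18  17  20
201 203 205 202 200 200 202 202 203 190  59  46  98  98 103 100  98 101 112
[... 1270 characters left out ...]
95 194 199 197 181
200 201 198 201 200 198 203 200 200 198 199 197 196 200 206 201 202 199 199 203 198 198 201 201 195 199 200 197 200 204 196
200 198 198 202 203 202 202 202 203 201 201 199 193 200 203 195 198 199 201 200 200 201 199 198 194 199 204 196 195 201 202
201 199 196 201 205 204 202 200 204 201 201 200 196 200 201 197 202 200 200 200 201 202 198 198 198 196 202 199 195 201 200
202 202 199 201 202 202 201 200 201 199 201 201 199 203 201 199 201 199 201 200 201 204 198 197 200 195 199 197 197 199 199
top [314.96170943 205.80591515]
[ 441.06316794 -174.26670923  134.46968292] 154.09090607912134 23.720167358958996 31.67796620303131
axis from handle 547.2028037303489 -225.8261672679834
```

View pics/c.png

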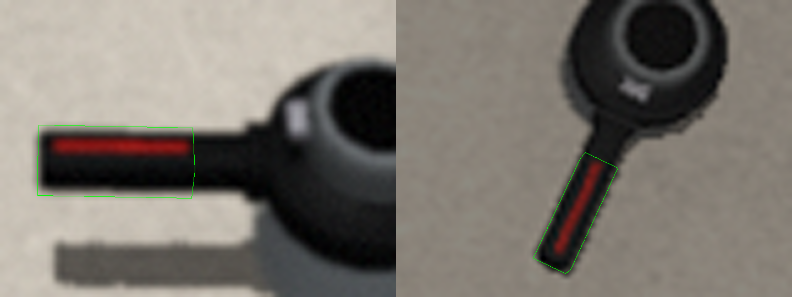

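Call:
apply_moves(
  motion="1 -0.473 -0.625 0.075 0.75;1 -0.473 -0.625 0.075 0.75;1 -0.473 -0.625 0.075 0.75;1 -0.473 -0.625 0.075 0.75;1 -0.473 -0.625 0.075 0.75;1 -0.473 -0.625 0.075 0.75;1 -0.473 -0.625 0.075 0.75;1 -0.473 -0.625 0.075 0.75;1 -0.473 -0.625 0.075 0.75;1 -0.473 -0.625 0.075 0.75;1 -0.473 -0.625 0.075 0.75;1 -0.473 -0.625 0.075 0.75;1 -0.473 -0.625 0.075 0.75;1 -0.473 -0.625 0.075 0.75;1 -0.473 -0.625 0.075 0.75;1 -0.473 -0.625 0.075 0.75;1 -0.473 -0.625 0.075 0.75;1 -0.473 -0.625 0.075 0.75;1 -0.473 -0.625 0.075 0.75;1 -0.473 -0.625 0.075 0.75",
)

```text
clock: 6.47
eef_pos: [441.9, -178.4, 329.7]
tcp_rot: [3.138, -0.001, 0.401]
contact_force: [0.0, 0.2, 0.4]
opening: 0.996
```

Call:
apply_moves(
  motion="1 0 0 0 0.274;1 0 0 0 0.274;1 0 0 0 0.274;1 0 0 0 0.274;1 0 0 0 0.274;1 0 0 0 0.274;1 0 0 0 0.274;1 0 0 0 0.274;1 0 0 0 0.274;1 0 0 0 0.274",
)

```text
clock: 7.3
eef_pos: [440.1, -173.0, 329.7]
tcp_rot: [-3.142, -0.0, -0.446]
contact_force: [-0.5, 0.5, -0.1]
opening: 1.001
```

```bash
python3 - <<'E'
from h import *
s=r.sense(); print(s["clock"],s["eef_pos"],s["tcp_rot"],s["qpos"])
E
```

```text
7.3 [ 440.14503579 -173.02667571  329.74920066] [-3.14155119e+00 -4.95859964e-05 -4.46214967e-01] [-3.77740421e-01  2.11703638e-01  2.02216931e+00  4.81839595e-05
  9.07667397e-01  1.63924121e+00]
```

Call:
apply_moves(
  motion="1 0 0 0.03 0.002;1 0 0 0.06 0.002;1 0 0 0.08 0.002;1 0 0 0.095 0.002;1 0 0 0.098 0.002;1 0 0 0.098 0.002;0.2 0 0 0.098 0.002;-0.3 0 0 0.098 0.002;-0.5 0 0 0.098 0.002;-0.5 0 0 0.098 0.002;-0.6 0 0 0.098 0.002;-1 0 0 0.098 0.002;-1 0 0 0.098 0.002;-1 0 0 0.098 0.002;-1 0 0 0.098 0.002;-1 0 0 0.098 0.002",
  squeeze=40,
)

```text
clock: 8.63
eef_pos: [440.3, -173.1, 232.0]
tcp_rot: [-3.141, -0.0, -0.456]
contact_force: [-1.4, 1.8, 6.1]
opening: 0.251
```

```bash
python3 - <<'E'
from h import *
s=r.sense(); print(s["clock"],s["eef_pos"],s["tcp_rot"],s["contact_force"],s["wrist_torque"])
f=grab_frame("side"); im,o=crop(f,proj(f,[500,-200,80])[0],160,120,5); cv2.imwrite("pics/d.png",im)
E
```

```text
8.6333 [ 440.27215291 -173.09723804  232.03623161] [-3.14147602e+00 -3.76969092e-04 -4.56295437e-01] [-1.38549995  1.80176292  6.09328457] [ 0.25620911 -0.00175275  0.0889852 ]
```

View pics/d.png

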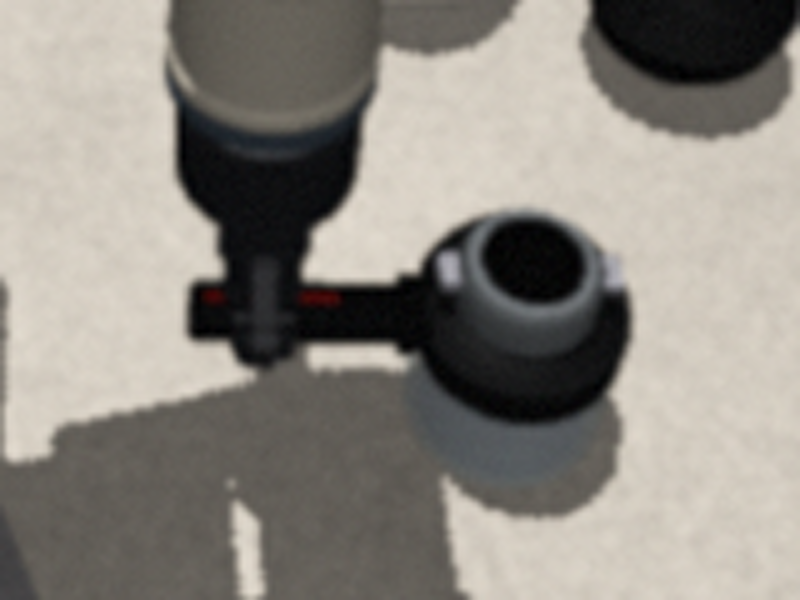

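Call:
apply_moves(
  motion="-1 0 0 0 0;-1 0 0 0 0;-1 0 0 0 0;-1 0 0 0 0;-1 0 0 -0.005 0;-1 0 0 -0.015 0;-1 0 0 -0.03 0;-1 0 0 -0.04 0;-1 0 0 -0.045 0;-1 0 0 -0.045 0;-1 0 0 -0.045 0;-1 0 0 -0.045 0",
  squeeze=115,
)

```text
clock: 9.68
eef_pos: [439.8, -173.0, 276.3]
tcp_rot: [3.142, 0.001, -0.457]
contact_force: [-0.4, 0.2, -2.5]
opening: 0.24
```

```bash
python3 - <<'E'
from h import *
s=r.sense(); print(s["clock"],s["eef_pos"],s["tcp_rot"],s["contact_force"],s["wrist_torque"],s["opening"])
e=s["eef_pos"];yaw=s["tcp_rot"][2]
u=-np.array([np.cos(yaw),np.sin(yaw)])
J=e[:2]-u*118.5; b=e[2]-232
for n in ["side","top"]:
    f=grab_frame(n); 
    im,o=crop(f,proj(f,[*J,80+b])[0],80,80,7)
    for z,rd in [(0,47),(121,27.5),(115,32)]: draw(im,f,circ(*J,z+b,rd),7,o,(0,255,0))
    cv2.imwrite(f"pics/e_{n}.png",im)
    print(n,[(spotter.place_of(q,n) or [0])[0] for q in ["jar_lugs","jar_center"]])
a=[cv2.imread(f"pics/e_{n}.png")[:560,:400] for n in ["side","top"]]
cv2.imwrite("pics/e.png",np.hstack([cv2.resize(cv2.imread(f"pics/e_{n}.png"),(400,400)) for n in ["side","top"]]))
E
```

```text
9.6833 [ 439.82555797 -173.04928564  276.25578156] [ 3.14150678e+00  8.79925688e-04 -4.56504693e-01] [-0.40110838  0.23941475 -2.49662146] [ 0.18274756  0.3772673  -0.03782708] 0.24049959898867268
side [{'point': [548.9, -223.1, 151.0], 'conf': 0.93}, {'point': [544.1, -228.3, 101.0], 'conf': 0.74}]
top [{'point': [544.6, -221.7, 147.5], 'conf': 0.74}, {'point': [545.4, -224.1, 105.5], 'conf': 0.81}]
```

View pics/e.png

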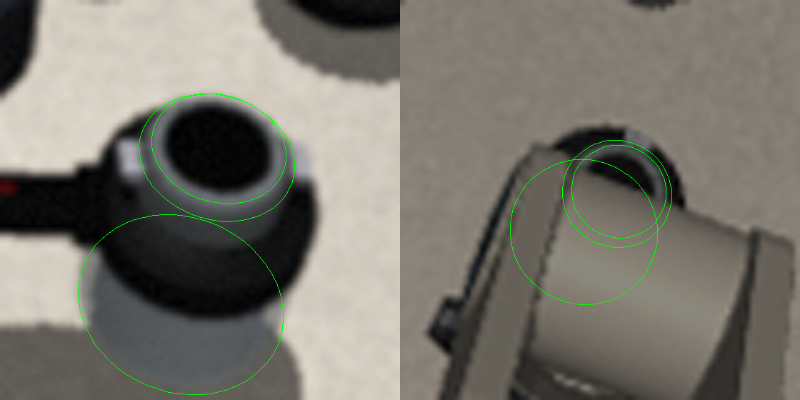

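The jar is lifted at about 0.25 kg with negligible sag, and its rim matches the overlay in the side view. Next I'll carry it under the collar.

Call:
apply_moves(
  motion="-1 -0.001 -0.006 0 -0.003;-1 -0.002 -0.018 0 -0.009;-1 -0.005 -0.035 0 -0.018;-1 -0.008 -0.055 0 -0.028;-1 -0.011 -0.075 0 -0.038;-1 -0.015 -0.098 0 -0.048;-1 -0.018 -0.12 0 -0.06;-1 -0.021 -0.142 0 -0.07;-1 -0.025 -0.165 0 -0.082;-1 -0.028 -0.187 0 -0.093;-1 -0.031 -0.208 0 -0.103;-1 -0.034 -0.227 0 -0.112;-1 -0.036 -0.243 0 -0.12;-1 -0.038 -0.255 0 -0.126;-1 -0.039 -0.262 0 -0.13;-1 -0.04 -0.265 0 -0.131;-1 -0.04 -0.265 0 -0.131;-1 -0.04 -0.265 0 -0.131;-1 -0.04 -0.265 0 -0.131",
)

```text
clock: 11.57
eef_pos: [520.8, 81.7, 276.6]
tcp_rot: [3.141, 0.0, -0.046]
contact_force: [0.3, 0.5, -3.9]
opening: 0.235
```

```bash
cat > ov.py <<'E'
from h import *
import sys
def go(name,rho=118.5,base=232.,C=(639.5,77)):
    s=r.sense(); e=s["eef_pos"];yaw=s["tcp_rot"][2]
    print(s["clock"],e,np.degrees(s["tcp_rot"]),s["contact_force"],s["wrist_torque"],s["opening"])
    J=e[:2]+rho*np.array([np.cos(yaw),np.sin(yaw)]); b=e[2]-base
    print("J",J,"b",b,"lug rel",b+107-180)
    out=[]
    for n in ["side","top"]:
        f=grab_frame(n)
        im,o=crop(f,proj(f,[*C,130])[0]-[15,0],70,100,6)
        for z,rd in [(0,47),(88,47)]: draw(im,f,circ(*J,z+b,rd),6,o,(0,255,0))
        draw(im,f,circ(*C,180,50),6,o,(255,255,0)); draw(im,f,circ(*C,210,58),6,o,(0,255,255))
        out.append(im)
    cv2.imwrite(f"pics/{name}.png",cv2.resize(np.hstack(out),None,fx=.9,fy=.9))
E
python3 -c "
from ov import *
go('f')"
```

```text
11.5667 [520.80468498  81.66469476 276.62778367] [ 1.79985765e+02  2.22220366e-02 -2.63206395e+00] [ 0.29513332  0.52448986 -3.89623503] [ 0.04326644  0.41745449 -0.03867187] 0.2345944781643164
J [639.17967071  76.22293463] b 44.627783667286735 lug rel -28.372216332713265
```

View pics/f.png

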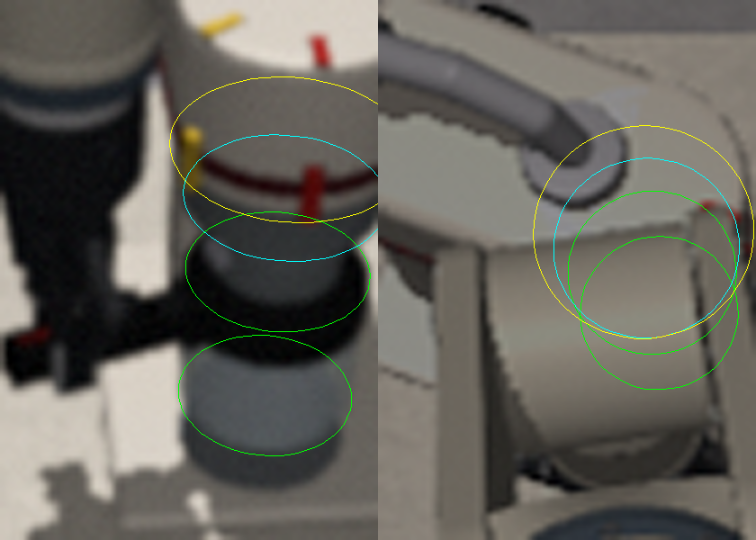

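Call:
apply_moves(
  motion="-1 0 0 -0.005 0;-1 0 0 -0.01 0;-1 0 0 -0.014 0;-1 0 0 -0.017 0;-1 0 0 -0.017 0;-1 0 0 -0.017 0",
)

```text
clock: 12.17
eef_pos: [521.2, 82.4, 294.0]
tcp_rot: [-3.141, -0.001, -0.045]
contact_force: [-0.2, 0.1, -3.7]
opening: 0.237
```

Call:
apply_moves(
  motion="-1 0 0 -0.001 0;-1 0 0 -0.002 0;-1 0 0 -0.002 0;-1 0 0 -0.002 0",
)

```text
clock: 12.5
eef_pos: [521.1, 82.4, 295.6]
tcp_rot: [3.142, 0.0, -0.045]
contact_force: [-0.5, -0.2, -4.1]
opening: 0.238
```

Call:
apply_moves(
  motion="-1 0 0 -0.001 0;-1 0 0 -0.001 0;-1 0 0 -0.001 0",
)

```text
clock: 12.75
eef_pos: [521.1, 82.3, 296.7]
tcp_rot: [3.142, -0.0, -0.045]
contact_force: [0.4, -0.5, -3.3]
opening: 0.241
```

Call:
apply_moves(
  motion="-1 0 0 -0.001 0;-1 0 0 -0.001 0;-1 0 0 -0.001 0",
)

```text
clock: 13.0
eef_pos: [521.1, 82.4, 297.8]
tcp_rot: [-3.142, -0.0, -0.045]
contact_force: [0.0, -0.5, -3.2]
opening: 0.241
```

Call:
apply_moves(
  motion="-1 0 0 -0.001 0;-1 0 0 -0.001 0;-1 0 0 -0.001 0",
)

```text
clock: 13.25
eef_pos: [520.9, 82.3, 298.5]
tcp_rot: [3.141, 0.0, -0.045]
contact_force: [-0.2, 0.5, -6.5]
opening: 0.236
```

Call:
apply_moves(
  motion="-1 0 0 0.0015 0;-1 0.0002 0.0062 0.0015 -0.0167;-1 0.0007 0.0124 0.0015 -0.0333;-1 0.0007 0.0124 0.0015 -0.0333;-1 0.0007 0.0124 0.0005 -0.0333;-1 0.0007 0.0124 -0.0005 -0.0333;-1 0.0007 0.0124 -0.001 -0.0333;-1 0.0007 0.0124 -0.001 -0.0333;-1 0.0007 0.0124 -0.001 -0.0333",
)

```text
clock: 14.0
eef_pos: [521.0, 70.0, 299.3]
tcp_rot: [3.141, 0.001, 0.059]
contact_force: [0.9, -1.8, -10.6]
opening: 0.24
```

Call:
apply_moves(
  motion="-1 0 0 0.0025 0;-1 0.0002 0.0062 0.0025 -0.0167;-1 0.0007 0.0124 0.0025 -0.0333;-1 0.0007 0.0124 0.0025 -0.0333;-1 0.0007 0.0124 0.0015 -0.0333;-1 0.0007 0.0124 0.0005 -0.0333;-1 0.0007 0.0124 0 -0.0333;-1 0.0007 0.0124 0 -0.0333;-1 0.0007 0.0124 0 -0.0333",
)

```text
clock: 14.75
eef_pos: [522.6, 57.7, 299.4]
tcp_rot: [3.142, 0.0, 0.164]
contact_force: [3.5, -1.0, -10.8]
opening: 0.239
```

Call:
apply_moves(
  motion="-1 0 0 0.0025 0;-1 0.0002 0.0062 0.0025 -0.0167;-1 0.0007 0.0124 0.0025 -0.0333;-1 0.0007 0.0124 0.0025 -0.0333;-1 0.0007 0.0124 0.0015 -0.0333;-1 0.0007 0.0124 0.0005 -0.0333;-1 0.0007 0.0124 0 -0.0333;-1 0.0007 0.0124 0 -0.0333;-1 0.0007 0.0124 0 -0.0333",
)

```text
clock: 15.5
eef_pos: [525.3, 45.6, 299.6]
tcp_rot: [3.142, 0.0, 0.269]
contact_force: [1.1, -0.8, -5.6]
opening: 0.239
```

Call:
apply_moves(
  motion="-1 0 0 -0.0005 0;-1 0 0 -0.001 0;-1 0 0 -0.001 0;-1 0 0 -0.001 0",
)

```text
clock: 15.83
eef_pos: [525.2, 45.5, 300.5]
tcp_rot: [-3.142, 0.001, 0.269]
contact_force: [1.1, -0.6, -7.4]
opening: 0.236
```

Call:
apply_moves(
  motion="-1 0 0 0.0035 0;-1 0.0002 0.0062 0.0035 -0.0167;-1 0.0002 0.0062 0.0035 -0.0167;-1 0.0002 0.0062 0.0025 -0.0167;-1 0.0002 0.0062 0.001 -0.0167;-1 0.0002 0.0062 0 -0.0167;-1 0.0002 0.0062 0 -0.0167;-1 0.0002 0.0062 0 -0.0167",
)

```text
clock: 16.5
eef_pos: [527.2, 39.7, 300.9]
tcp_rot: [3.142, -0.0, 0.321]
contact_force: [-0.3, 0.8, -2.4]
opening: 0.241
```

```bash
python3 -c "
from ov import *
go('g')"
```

```text
16.5 [527.22875751  39.73997924 300.88172141] [ 1.79998930e+02 -2.31005681e-02  1.84071698e+01] [-0.27223135  0.82959191 -2.40713716] [-0.07594396  0.46068063  0.04971564] 0.24140290910889262
J [639.66588333  77.15846046] b 68.8817214077547 lug rel -4.118278592245304
```

View pics/g.png

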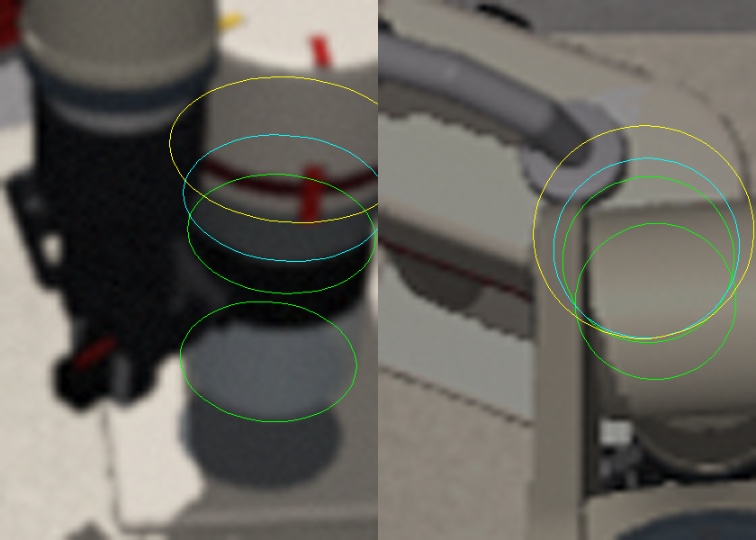

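Call:
apply_moves(
  motion="-1 0 0 -0.001 0;-1 0 0 -0.002 0;-1 0 0 -0.003 0;-1 0 0 -0.004 0;-1 0 0 -0.004 0;-1 0 0 -0.004 0",
)

```text
clock: 17.1
eef_pos: [527.2, 39.6, 304.7]
tcp_rot: [-3.142, 0.0, 0.321]
contact_force: [0.0, 0.8, -4.7]
opening: 0.237
```

Call:
apply_moves(
  motion="-1 0 0 -0.001 0;-1 0 0 -0.002 0;-1 0 0 -0.003 0;-1 0 0 -0.004 0;-1 0 0 -0.004 0;-1 0 0 -0.004 0",
)

```text
clock: 17.6
eef_pos: [527.1, 39.5, 308.6]
tcp_rot: [-3.142, 0.0, 0.321]
contact_force: [-0.3, 1.0, -6.3]
opening: 0.235
```

Call:
apply_moves(
  motion="-1 0 0 -0.001 0;-1 0 0 -0.002 0;-1 0 0 -0.003 0;-1 0 0 -0.004 0;-1 0 0 -0.005 0;-1 0 0 -0.005 0",
)

```text
clock: 18.1
eef_pos: [527.1, 39.5, 313.7]
tcp_rot: [-3.142, 0.001, 0.321]
contact_force: [-1.4, 0.4, -7.5]
opening: 0.235
```

Call:
apply_moves(
  motion="-1 0 0 -0.001 0;-1 0 0 -0.002 0;-1 0 0 -0.003 0;-1 0 0 -0.004 0;-1 0 0 -0.0045 0;-1 0 0 -0.0045 0;-1 0 0 -0.0045 0",
)

```text
clock: 18.68
eef_pos: [527.0, 39.5, 318.0]
tcp_rot: [-3.141, 0.001, 0.321]
contact_force: [-3.5, -0.3, -9.4]
opening: 0.239
```

```bash
python3 -c "
from ov import *
go('i')"
```

```text
18.6833 [526.98689354  39.49753504 318.03058345] [-1.79993026e+02  3.87455121e-02  1.84109223e+01] [-3.47125155 -0.34478367 -9.44018744] [-0.33971548  1.26706258  0.18273403] 0.2391743046917954
J [639.4215685   76.92337994] b 86.03058345361194 lug rel 13.03058345361194
```

View pics/i.png

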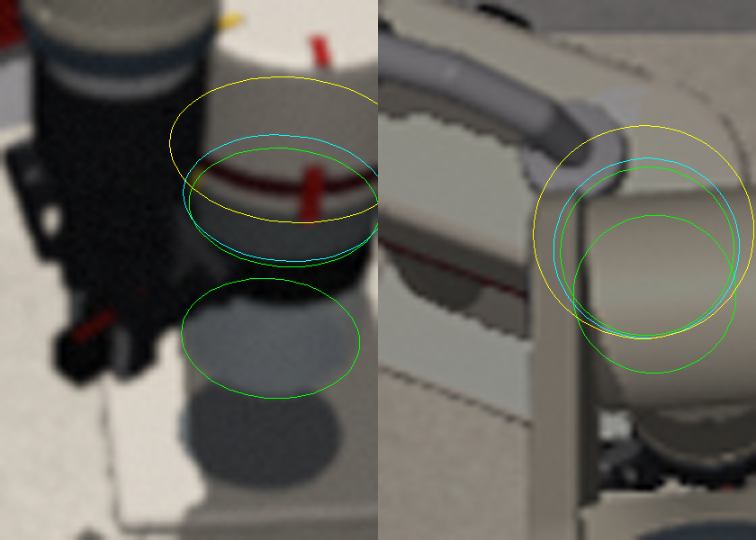

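Call:
apply_moves(
  motion="-1 -0.001 0 0 0;-1 -0.0009 0.0052 0 -0.0139;-1 -0.0006 0.0104 0 -0.0278;-1 0 0.0156 0 -0.0417;-1 0.0008 0.0208 0 -0.0556;-1 0.0019 0.0259 0 -0.0694;-1 0.0031 0.0309 0 -0.0833;-1 0.0031 0.0309 0 -0.0833",
)

```text
clock: 19.45
eef_pos: [540.5, 10.8, 318.4]
tcp_rot: [3.141, -0.001, 0.585]
contact_force: [0.5, 2.6, -8.7]
opening: 0.242
```

Call:
apply_moves(
  motion="-1 0.0001 0.0052 0 -0.0139;-1 0.0005 0.0104 0 -0.0278;-1 0.001 0.0156 0 -0.0417;-1 0.0018 0.0208 0 -0.0556;-1 0.0028 0.0259 0 -0.0694;-1 0.0041 0.0309 0 -0.0833;-1 0.0055 0.0359 0 -0.0972;-1 0.0072 0.0409 0 -0.1111;-1 0.0091 0.0457 0 -0.125;-1 0.0112 0.0505 0 -0.1389;-1 0.0135 0.0552 0 -0.1528;-1 0.016 0.0598 0 -0.1667;-1 0.016 0.0598 0 -0.1667",
)

```text
clock: 20.53
eef_pos: [586.6, -29.6, 318.1]
tcp_rot: [3.141, -0.001, 1.108]
contact_force: [-1.7, 5.5, -8.6]
opening: 0.237
```

Call:
apply_moves(
  motion="-1 0.001 0 0 0;-1 0.0011 0.0052 0 -0.0139;-1 0.0015 0.0103 0 -0.0278;-1 0.002 0.0155 0 -0.0417;-1 0.0028 0.0206 0 -0.0556;-1 0.0028 0.0206 0 -0.0556;-1 0.0028 0.0206 0 -0.0556",
)

```text
clock: 21.12
eef_pos: [605.9, -36.5, 318.2]
tcp_rot: [3.141, -0.0, 1.279]
contact_force: [-1.0, 2.0, -9.6]
opening: 0.24
```

Call:
apply_moves(
  motion="-1 0.0001 0.0041 0 -0.0111;-1 0.0003 0.0083 0 -0.0222;-1 0.0005 0.0103 0 -0.0278;-1 0.0007 0.0124 0 -0.0333;-1 0.0007 0.0124 0 -0.0333;-1 0.0007 0.0124 0 -0.0333",
)

```text
clock: 21.62
eef_pos: [617.8, -39.3, 318.1]
tcp_rot: [-3.142, -0.0, 1.385]
contact_force: [-1.6, 2.7, -9.4]
opening: 0.236
```

Call:
apply_moves(
  motion="-1 0 0.0021 0 -0.0056;-1 0.0001 0.0041 0 -0.0111;-1 0.0001 0.0041 0 -0.0111;-1 0.0001 0.0041 0 -0.0111",
)

```text
clock: 21.95
eef_pos: [622.1, -40.0, 318.1]
tcp_rot: [-3.142, -0.0, 1.421]
contact_force: [-2.6, 4.1, -8.5]
opening: 0.236
```

Call:
apply_moves(
  motion="-1 0.0005 0.0021 0 -0.0056;-1 0.0005 0.0031 0 -0.0083;-1 0.0005 0.0031 0 -0.0083;-1 0.0005 0.0031 0 -0.0083",
)

```text
clock: 22.28
eef_pos: [625.2, -40.3, 318.2]
tcp_rot: [3.141, 0.0, 1.447]
contact_force: [-2.3, 0.6, -9.3]
opening: 0.234
```

Call:
apply_moves(
  motion="-1 0 0.0021 0 -0.0056;-1 0 0.0031 0 -0.0083;-1 0 0.0031 0 -0.0083;-1 0 0.0031 0 -0.0083",
)

```text
clock: 22.62
eef_pos: [627.6, -40.6, 317.9]
tcp_rot: [-3.139, -0.0, 1.473]
contact_force: [-6.7, 0.8, -6.6]
opening: 0.237
```

Stop felt at about 264°, which agrees with the mouth at about 202° plus 62°. I'll back off 1° and lower into the pockets.

Call:
apply_moves(
  motion="-1 0 -0.0021 0 0.0056;-1 0 -0.0021 0 0.0056;-1 0 -0.0021 0.001 0.0056;-1 0 -0.0021 0.002 0.0056;-1 0 -0.0021 0.003 0.0056;-1 0 -0.0021 0.004 0.0056;-1 0 -0.0021 0.004 0.0056;-1 0 -0.0021 0.004 0.0056",
)

```text
clock: 23.28
eef_pos: [626.2, -40.3, 314.2]
tcp_rot: [3.141, 0.0, 1.456]
contact_force: [-3.6, 1.7, -7.1]
opening: 0.236
```

Call:
apply_moves(
  motion="-1 0 0 0.001 0;-1 0 0 0.0015 0;-1 0 0 0.0015 0;-1 0 0 0.0015 0",
)

```text
clock: 23.62
eef_pos: [626.2, -40.3, 312.7]
tcp_rot: [3.141, -0.0, 1.455]
contact_force: [-2.7, 1.5, -6.0]
opening: 0.235
```

Call:
apply_moves(
  motion="-1 0 0 0.001 0;-1 0 0 0.0015 0;-1 0 0 0.0015 0;-1 0 0 0.0015 0",
)

```text
clock: 23.95
eef_pos: [626.2, -40.2, 311.4]
tcp_rot: [3.141, -0.0, 1.455]
contact_force: [-3.6, 2.6, -3.3]
opening: 0.24
```

Call:
apply_moves(
  motion="-1 0 0 0.001 0;-1 0 0 0.001 0;-1 0 0 0.001 0",
)

```text
clock: 24.2
eef_pos: [626.3, -40.1, 310.7]
tcp_rot: [3.141, -0.001, 1.455]
contact_force: [-4.4, 3.1, -0.6]
opening: 0.24
```

Call:
apply_moves(
  motion="-1 0 -0.001 0 0;-1 0 -0.001 0 0",
  squeeze=20,
)

```text
clock: 24.37
eef_pos: [625.7, -40.1, 310.8]
tcp_rot: [3.139, -0.001, 1.455]
contact_force: [-1.4, 3.7, -1.8]
opening: 0.238
```

Call:
apply_moves(
  motion="-0.5 0 -0.001 0 0;-0.4 0 -0.001 0 0;-0.3 0 -0.001 0 0;-0.1 0 -0.001 0 0;0.1 0 -0.001 0 0;0.3 0 -0.001 0 0;0.3 0 -0.001 0 0;0.3 0 -0.001 0 0",
)

```text
clock: 25.03
eef_pos: [624.2, -40.1, 310.2]
tcp_rot: [3.142, 0.0, 1.455]
contact_force: [-0.7, 0.2, 0.1]
opening: 0.65
```

```bash
python3 -c "
from ov import *
go('k')"
```

```text
25.0333 [624.1711537  -40.10835307 310.18017924] [1.79996486e+02 2.08414691e-03 8.33899680e+01] [-0.67160248  0.24041445  0.05974192] [-0.00370833  0.0200076  -0.03947146] 0.6503511317187605
J [637.8118167   77.60393309] b 78.18017924058756 lug rel 5.180179240587563
```

View pics/k.png

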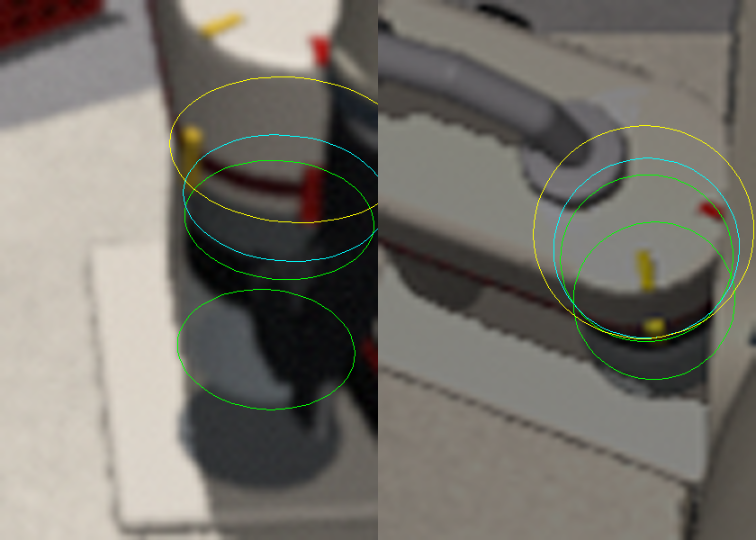

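Call:
apply_moves(
  motion="0.4 -0.005 0 0 0;0.4 -0.015 0 0 0;0.4 -0.03 0 0 0;0.4 -0.045 0 0 0;0.4 -0.06 0 0 0;0.4 -0.075 0 0 0;0.4 -0.09 0 0 0;0.4 -0.1 0 -0.03 0;0.4 -0.1 0 -0.06 0;0.4 -0.13 0.04 -0.08 0;0.4 -0.16 0.08 -0.08 0;0.4 -0.19 0.1 -0.08 0;0.4 -0.2 0.1 -0.08 0;0.4 -0.2 0.1 -0.08 0",
)

```text
clock: 26.3
eef_pos: [701.1, -255.7, 389.9]
tcp_rot: [3.14, 0.002, 1.452]
contact_force: [-0.2, 1.0, -0.7]
opening: 0.702
```

```bash
python3 - <<'E'
from h import *
s=r.sense(); print(s["clock"],s["eef_pos"],s["contact_force"])
out=[]
C=np.array([639.5,77.])
a=np.radians(263.); u=np.array([np.cos(a),np.sin(a)])
for n in ["side","top"]:
    f=grab_frame(n)
    im,o=crop(f,proj(f,[630,30,150])[0],100,110,5)
    b=78
    draw(im,f,circ(*C,b,47),5,o,(0,255,0))
    v=np.array([-u[1],u[0]])
    for z in (65,89): draw(im,f,[list(C+u*d+v*w)+[z+b] for d,w in[(80,-11),(150,-11),(150,11),(80,11),(80,-11)]],5,o,(0,255,0))
    out.append(im[:, :500])
    for q in ["jar_handle","jar_center","jar_lugs","bowl_mid","developer_mid","comb_mid"]:
        print(n,q,[([round(float(x)) for x in d["point"]],round(d["conf"],2)) for d in spotter.place_of(q,n)][:2])
cv2.imwrite("pics/m.png",cv2.resize(np.hstack(out),None,fx=.8,fy=.8))
E
```

```text
26.3 [ 701.14297781 -255.67793238  389.85618885] [-0.16881987  0.96617797 -0.73270116]
side jar_handle [([637, 76, 138], 0.73), ([625, -41, 156], 0.64)]
side jar_center [([184, -271, 66], 0.87), ([639, 75, 135], 0.67)]
side jar_lugs [([640, 80, 187], 0.8), ([189, -264, 107], 0.62)]
side bowl_mid [([757, -73, 30], 0.6)]
side developer_mid [([736, -286, 73], 0.9)]
side comb_mid [([403, 306, 4], 0.75)]
top jar_handle [([626, -40, 153], 0.87), ([116, -364, 78], 0.54)]
top jar_center [([637, 80, 141], 0.96)]
top jar_lugs []
top bowl_mid [([757, -74, 29], 0.57)]
top developer_mid []
top comb_mid [([406, 306, 2], 0.66)]
```

View pics/m.png

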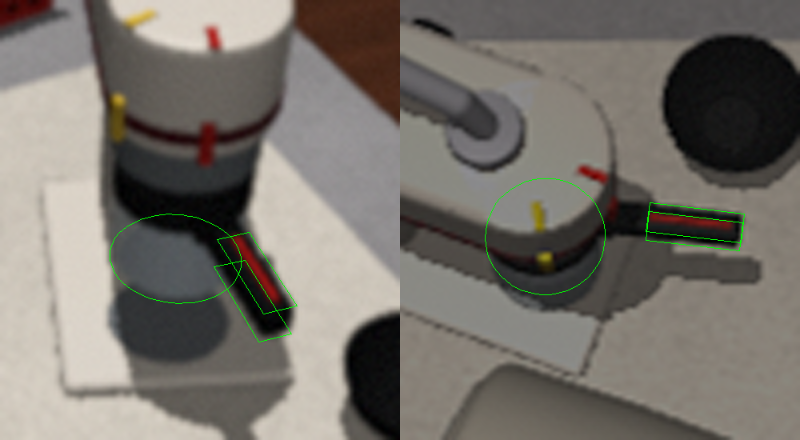

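```bash
python3 - <<'E'
from h import *
print(r.sign_off())
E
```

```text
the job is handed in; nothing more can be done
None
```

The jar is hanging in the steamer's collar with its lugs seated in the pockets, and I handed the job in at about 26 s of the 72 s allowed.

**How it went:**
- **Pickup:** I gripped the jar by its handle, lifted it and carried it upright under the collar.
- **Finding the slots:** I pressed lightly up at several angles. The lugs were blocked at about 177°, 183° and 189° (world angle of the handle). They caught an edge at 195° and went in freely at 198°.
- **Locking:** I pushed up against the spring seal until the lugs cleared the ledge, then turned anticlockwise. The end stop was felt at about 264°, so I backed off 1° and lowered the jar until the pockets took its weight.
- **Force:** the wrist readings at the end of each move never passed about 12 N, against the 25 N limit. Peaks during a move were not recorded.

**Last checks:**
- The jar seated 4 mm below the ledge level, at the pocket floor, going by the height where the lugs first touched the collar.
- After release the force on the tool was close to zero and the jar stayed put. Both cameras put the handle at about (625, -40, 155) mm, where a locked jar should have it.
- The bowl has not moved, and the comb readings agree within the 4 mm detection noise. The bottle matches in the side view but was not detected in the last top picture.
- I did not test the lock by tugging the jar.
- I made one slip on the retreat: I moved sideways the wrong way, so the open gripper ended near the bottle, about 65 mm above its cap. It touched nothing.

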